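Build the next kiln deck over a glazed pot

TASK

Build the next deck of this kiln load: pick out the three tall props and stand one upright in each of the three round pockets of the batt that carries the blue lidded pot. Then lay the loose slotted batt flat on top of the three props, squarely above the lower batt with their long sides parallel. Do not shift the pot, and leave the two short props where they stand.

Things in the scene. Friction and masses are not known exactly. Their poses are not given: they have to be found in the camera images.
- lower_batt: Lower kiln batt, fixed: buff slab 180 (x) x 160 (y) x 16 mm, white band across the middle. Origin: centre of its underside, on the table; x along the 180 mm side. Three round pockets, 44 mm wide, floor 11 mm above the table, centres at x, y = (-58, +50), (-58, -50) and (+62, 0) mm in its frame; a tall prop has 7 mm to spare all round. Any prop in any pocket. The blue pot stands between them.
- upper_batt: Loose slotted batt, flat on the table: 180 (x) x 160 (y) x 12 mm, 0.6 kg. Origin: centre of its underside; x along the 180 mm side. Two slots, 71 (x) x 40 (y) mm, centred at y = +37, -37 mm, leave a web 34 mm wide at its middle: put a finger in each slot (opened 45 to 75 mm) and grip the web across y. Half a turn makes no difference. On the seated props its underside is 91 mm above the table.
- blue_pot: Small dark-blue glazed pot with lid, 66 mm in diameter, 62 mm high, loose, on the lower batt near its middle; top 78 mm above the table. Origin: centre of its underside. Its belly is about 18 mm from a prop centred in the (+62, 0) pocket, 25 mm from the others.
- tall_prop_1: Tall kiln prop: off-white fireclay cylinder with a 14 mm bore in its top, 30 mm in diameter, 80 mm high, about 90 g. Origin: centre of its underside, z up along the prop. The three tall props are alike. Starts standing on the table.
- tall_prop_2: Tall kiln prop: off-white fireclay cylinder with a 14 mm bore in its top, 30 mm in diameter, 80 mm high, about 90 g. Origin: centre of its underside, z up along the prop. The three tall props are alike. Starts standing on the table.
- tall_prop_3: Tall kiln prop: off-white fireclay cylinder with a 14 mm bore in its top, 30 mm in diameter, 80 mm high, about 90 g. Origin: centre of its underside, z up along the prop. The three tall props are alike. Starts standing on the table.
- stub_prop_1: Short, thick kiln prop (42 mm in diameter, 42 mm high, 20 mm bore) standing on the table: too low for this deck, stays where it is. Origin: centre of its underside.
- stub_prop_2: Short, thick kiln prop (42 mm in diameter, 42 mm high, 20 mm bore) standing on the table: too low for this deck, stays where it is. Origin: centre of its underside.
There are look-alikes about, which are no part of the job. Leave any pink look-alike of the tall_prop_2 alone.

How it is judged:
By the outcome, as a careful person would: the job done as asked, in the order asked, and still so for the second after the job is handed in, with the robot touching nothing.
It also fails if it takes over 109 s, if anything falls off the work surface, if the arm or the gripper's body presses on something with over 40 N, if the wrist force passes 120 N, or if a joint passes its speed limit or range.

ROBOT

A 6-joint arm with a two-finger parallel gripper is mounted at the origin on a cart in front of the work surface, level with it; the furniture and walls round the work are solid. World frame = base frame: x ahead of the robot, y to its left, z up, the work surface at z = 0. Lengths are in m, angles in degrees, forces in N, time in s.
With the tool pointing down it reaches from about 0.375 to 0.9 m from the base axis. Payload 3.1 kg.
Tool frame: the origin (TCP) lies between the finger pads; the fingertips stand 11 mm ahead of it and the grasp point (between the pads) lies 8 mm behind it; z points along the fingers, y is the line along which they close (so a half turn about z gives the same grasp; the last joint's range is limited). The gripper opens to 87 mm and grips with 3 to 60 N. Pads are 19 mm wide; open, the fingers measure 117 mm over their backs; the gripper's body (75 mm by 190 mm) begins 51 mm behind the grasp point.
Start: joints at [-78.81, 30.224, 82.088, -0, 67.689, -10.227], TCP at [0.228, -0.582, 0.234] pointing down, gripper open.
Joint ranges: [-176.69, 176.69], [-43.24, 126.21], [12.49, 139.97], [-82, 262], [0, 151.66], [-163.58, 163.58]. Speed limits (degrees/s): [159.86, 159.86, 180, 180, 180, 180].

INTERFACE

Orientations are given as a 3x3 rotation matrix whose columns are the frame's x, y, z axes.
In Python, from rig import bot, viewer, workorder, nets gives the robot as it stands. The module is installed in compiled form; this text tells all that it offers.
- The arm moves only by the tool move_arm, never from a script. Its argument "increments" is a list of rows, each a list of 7 numbers: the shift along the tool's x, y, z normalised to -1 to 1, where 1 is 0.3 m, then the turn, a rotation vector about the tool's x, y, z normalised to -1 to 1, where 1 is pi rad, then the opening, from 0 (shut) to 1 (fully open). In form: [[tx, ty, tz, wx, wy, wz, grip], ...]. A call has 1 to 10 rows; each row is the pose to reach, as a shift and turn from the pose commanded when the call began, along the tool's axes at that moment, turning the shorter way round; what a row does not reach only later rows make up. A row lasts 1/12 s, in which the tool goes at most 41.7 mm and 7.16 degrees, less where a joint would pass 70% of its speed; a pose out of reach is approached as far as the arm can. A call with a number of a shift or a turn outside -1 to 1 is refused whole. A call with a gripper value outside its range is refused whole. The fingers move at their own pace and stop on an object; the grip force is fixed at half the most. Time passes only in rows, so rows that repeat a pose let the fingers close. It gives the time, the measured TCP pose, the force, the opening and the grip force at its end, in the units of the state.
- bot.read_state(): the state, without advancing time (a new reading comes with each control period).
- viewer.capture(name): name is "scene" or "top" or "wrist"; returns a dict with "image" (420x560x3 uint8, blue, green, red), "K" (3x3 intrinsics, pixels), "eye" and "orientation" of the camera in the world. Camera axes: x right, y up, looking along -z (the intrinsics and any distortion apply to the point x, -y, -z); pixel columns grow to the right and rows downward; lengths in m; the calibration is good to about 2 mm. A picture is of the moment at which its call begins. There is no depth.
- workorder.hand_in(): hands the job in; it is judged then, once.
Trained networks look in the newest picture that a camera, given by its name, has taken for a name from the list of things; names that differ only in an ending like _2 or _b are one class to them, and where a whole thing is asked for, a point or a joint stands for the part that bears it (a point fixed in the world has none). Each returns a list of dicts, best first, with "conf" (0 to 1); they miss things now and then, are a little off and sometimes report something else, mostly with a low value. They report only what shows in the picture. A call takes as long as a camera call. They do not tell look-alikes from the thing itself.
- nets.find_in(camera, thing): "location" ([column, row] in pixels, amid what is visible of it).
The state is a dict: "time_s": time; "joint_positions": joint angles; "qvel": joint speeds; "tau": joint torques, N m; "position": TCP position; "tcp_rot": TCP orientation; "force": force on the tool from outside, world axes, zero at the start; "moment": the same for the moment, N m; "opening": opening from 0.0 (shut) to 1.0 (fully open); "grasp_force": force on a finger pad.
Only numpy, scipy, OpenCV 4.12 (cv2) and the standard library are available. Lean on these libraries where they do the work, as an engineer would, in place of code of your own. Each camera call takes 0.05 s, during which the arm holds its last target. There are 200 camera calls.

## Working session

There is one attempt and no reset: what is moved stays moved. The work goes in short steps, Python scripts to look and compute and a tool call to move; the robot and the scene stay as the last step left them, time stands still between calls to the robot, and variables do not carry over. Pictures are saved under pics/ and viewed, at most 14 in all, crops included, and the job is handed in when it is done.

Besides the shell and the picture viewer there is one more tool, called as a command line: name --pt "numbers of a row" for each row, then --argument value for the rest. move_arm: Moves the arm, as the interface text tells. Its arguments: {"type":"object","properties":{"increments":{"type":"array"}},"required":["increments"]}

```bash
mkdir -p pics; cat > h.py <<'E'
import numpy as np, cv2
from rig import bot, viewer, workorder, nets
def snap(n,f=None):
    c=viewer.capture(n)
    if f: cv2.imwrite('pics/'+f,c['image'])
    return c
def world(c,px,z):
    R=np.array(c['orientation']);K=np.array(c['K']);e=np.array(c['eye'])
    d=np.linalg.solve(K,[px[0],px[1],1.]);d=R@np.array([d[0],-d[1],-d[2]])
    return e+d*(z-e[2])/d[2]
def pix(c,p):
    R=np.array(c['orientation']);K=np.array(c['K']);e=np.array(c['eye'])
    q=R.T@(np.array(p)-e);q=K@np.array([q[0],-q[1],-q[2]]);return q[:2]/q[2]
E
python3 - <<'E'
from h import *
s=bot.read_state();print({k:np.round(v,3).tolist() for k,v in s.items()})
for n in ['top','scene']:
    c=snap(n,n+'1.png');print(n,np.round(c['eye'],3),np.round(c['orientation'],3).tolist(),np.round(c['K'],1).tolist(),[k for k in c])
    for t,z in [('tall_prop_1',.08),('stub_prop_1',.042),('lower_batt',.016),('upper_batt',.012),('blue_pot',.078)]:
        for r in nets.find_in(n,t): print(t,round(r['conf'],2),np.round(r['location']),np.round(world(c,r['location'],z),3))
E
```

```text
{'time_s': 0.0, 'joint_positions': [-78.812, 30.275, 82.155, 0.001, 67.689, -10.228], 'qvel': [0.01, -0.007, 0.01, 0.004, -0.049, -0.015], 'tau': [-0.0, -44.005, -17.659, 0.063, 0.058, -0.0], 'position': [0.228, -0.581, 0.233], 'tcp_rot': [[0.931, 0.365, -0.0], [0.365, -0.931, 0.002], [0.0, -0.002, -1.0]], 'force': [-0.238, 0.212, -0.471], 'moment': [-0.003, 0.03, 0.02], 'grasp_force': 0.0, 'opening': 1.001}
top [ 0.357 -0.244  0.861] [[0.093, 0.973, -0.21], [-0.996, 0.09, -0.02], [-0.001, 0.211, 0.978]] [[427.6, 0.0, 276.5], [0.0, 427.6, 201.2], [0.0, 0.0, 1.0]] ['image', 'K', 'eye', 'orientation']
tall_prop_1 0.81 [252. 131.] [ 0.658 -0.167  0.08 ]
tall_prop_1 0.76 [271. 160.] [ 0.603 -0.21   0.08 ]
tall_prop_1 0.69 [257. 214.] [ 0.497 -0.194  0.08 ]
tall_prop_1 0.67 [304. 244.] [ 0.449 -0.285  0.08 ]
stub_prop_1 0.86 [256. 263.] [ 0.41  -0.199  0.042]
stub_prop_1 0.77 [303. 197.] [ 0.545 -0.279  0.042]
lower_batt 0.93 [181. 188.] [ 0.547 -0.03   0.016]
upper_batt 0.6 [378. 217.] [ 0.526 -0.433  0.012]
blue_pot 0.76 [171. 177.] [ 0.554 -0.023  0.078]
scene [-0.16  -0.684  0.453] [[0.563, 0.362, -0.743], [-0.827, 0.248, -0.505], [0.001, 0.899, 0.438]] [[496.2, 0.0, 283.8], [0.0, 496.2, 215.1], [0.0, 0.0, 1.0]] ['image', 'K', 'eye', 'orientation']
tall_prop_1 0.83 [290. 245.] [ 0.392 -0.32   0.08 ]
tall_prop_1 0.71 [301. 204.] [ 0.527 -0.255  0.08 ]
tall_prop_1 0.63 [303. 175.] [ 0.65  -0.181  0.08 ]
tall_prop_1 0.55 [264. 222.] [ 0.433 -0.242  0.08 ]
stub_prop_1 0.75 [241. 253.] [ 0.381 -0.231  0.042]
stub_prop_1 0.59 [323. 235.] [ 0.51  -0.311  0.042]
lower_batt 0.78 [215. 205.] [ 0.54  -0.035  0.016]
upper_batt 0.59 [395. 270.] [ 0.521 -0.443  0.012]
blue_pot 0.55 [210. 190.] [ 0.488 -0.071  0.078]
```

```bash
python3 - <<'E'
import cv2
i=cv2.imread('pics/top1.png');cv2.imwrite('pics/top1c.png',cv2.resize(i[80:320,100:420],None,fx=2.5,fy=2.5,interpolation=cv2.INTER_CUBIC))
E
```

```text
(no output)
```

View pics/top1c.png

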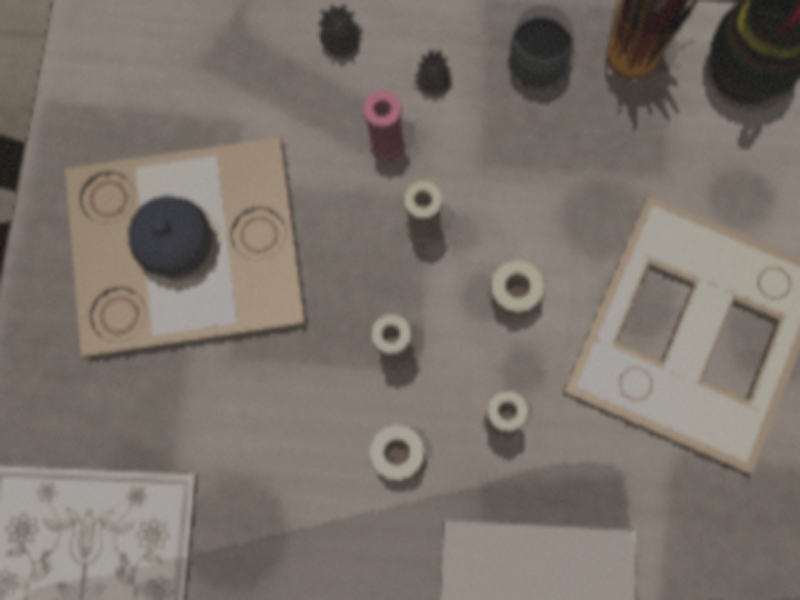

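View pics/scene1.png

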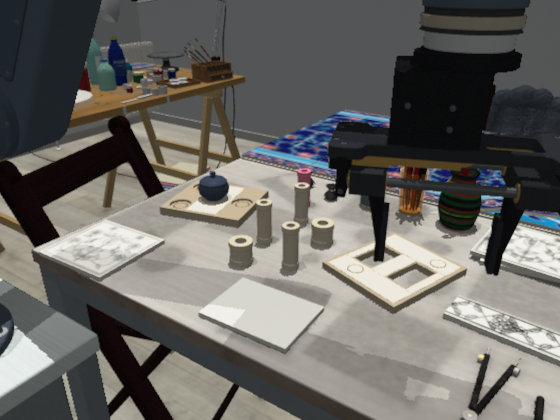

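The top view shows three off-white tall props at full-image pixels (269,160), (256,214) and (303,244). The pink look-alike is at (253,123) and the stubs are at (307,194) and (259,261). The lower batt has its single pocket on the right at (203,174). The loose batt is at right and rotated. Next I'll refine these positions.

```bash
python3 - <<'E'
from h import *
c=snap('top')
f=lambda u,v:(u/2.5+100-.3,v/2.5+80-.3)
for n,p,z in [('A',(423,199),.08),('B',(391,334),.08),('C',(507,411),.08),('pink',(382,108),.08),('s2',(517,286),.042),('s1',(398,453),.042),('pot',(170,237),.05)]:
    print(n,np.round(world(c,f(*p),z),4))
def fit(obj,im,z):
    W=np.array([world(c,f(*p),z)[:2] for p in im]);O=np.array(obj)/1000.
    # 2D rigid
    oc=O.mean(0);wc=W.mean(0);a=O-oc;b=W-wc
    th=np.arctan2((a[:,0]*b[:,1]-a[:,1]*b[:,0]).sum(),(a*b).sum())
    R=np.array([[np.cos(th),-np.sin(th)],[np.sin(th),np.cos(th)]]);t=wc-R@oc
    print('fit',np.round(t,4),round(np.degrees(th),2),'res mm',np.round((W-(O@R.T+t))*1000,1).tolist());return t,R
t,R=fit([(-90,80),(90,80),(90,-80),(-90,-80),(-58,50),(-58,-50),(62,0)],[(66,170),(280,138),(304,325),(83,356),(107,199),(118,313),(258,235)],.016)
for p in [(-58,50),(-58,-50),(62,0)]: print('pocket',np.round(t+R@np.array(p)/1000,4))
# upper: x axis pointing down in image
fit([(-90,-80),(90,-80),(90,80),(-35.5,-57),(35.5,-57),(-35.5,-17),(35.5,-17)] if 0 else [(-90,-80),(90,-80),(90,80)],[(650,200),(568,392),(750,470)],.012)
E
```

```text
A [ 0.6044 -0.2057  0.08  ]
B [ 0.4978 -0.1921  0.08  ]
C [ 0.4486 -0.2825  0.08  ]
pink [ 0.6751 -0.1668  0.08  ]
s2 [ 0.552  -0.2844  0.042 ]
s1 [ 0.4135 -0.2044  0.042 ]
pot [ 0.5644 -0.009   0.05  ]
fit [ 0.567  -0.0109] -76.0 res mm [[-0.5, -0.3], [0.3, 0.6], [-1.0, 0.3], [1.1, -1.2], [-1.0, 0.1], [1.7, 0.2], [-0.6, 0.3]]
pocket [0.6015 0.0574]
pocket [0.5045 0.0332]
pocket [ 0.582  -0.0711]
fit [ 0.5354 -0.436 ] 161.24 res mm [[-3.9, -0.9], [0.4, -1.9], [3.5, 2.9]]
```

move_arm --pt "0.81 -0.355 0 0 0 -0.459 0.6" --pt "0.81 -0.355 0 0 0 -0.459 0.6" --pt "0.81 -0.355 0 0 0 -0.459 0.6" --pt "0.81 -0.355 0 0 0 -0.459 0.6" --pt "0.81 -0.355 0 0 0 -0.459 0.6" --pt "0.81 -0.355 0 0 0 -0.459 0.6" --pt "0.81 -0.355 0 0 0 -0.459 0.6" --pt "0.81 -0.355 0 0 0 -0.459 0.6" --pt "0.81 -0.355 0 0 0 -0.459 0.6" --pt "0.81 -0.355 0 0 0 -0.459 0.6"

```text
time_s: 1.48
position: [0.4162, -0.3933, 0.2337]
tcp_rot: [[-0.061, 0.998, 0.0], [0.998, 0.061, -0.0], [-0.0, 0.0, -1.0]]
force: [-0.5, -0.3, 0.4]
opening: 0.601
grasp_force: 0.0
```

```bash
cat >> h.py <<'E'
from scipy.spatial.transform import Rotation as Ro
def goto(x,y,z,ang):
    """increment (normalised) to TCP x,y,z pointing down with tool y at world angle ang (deg)"""
    s=bot.read_state();R0=np.array(s['tcp_rot']);a=np.radians(ang)
    Y=np.array([np.cos(a),np.sin(a),0]);Z=np.array([0,0,-1.]);T=np.c_[np.cross(Y,Z),Y,Z]
    print('inc',np.round(R0.T@(np.array([x,y,z])-s['position'])/.3,4),np.round(Ro.from_matrix(R0.T@T).as_rotvec()/np.pi,4))
def st():
    s=bot.read_state();R=np.array(s['tcp_rot']);print(round(s['time_s'],2),np.round(s['position'],4),'yang',np.round(np.degrees(np.arctan2(R[1,1],R[0,1])),2),'tilt',np.round(R[:2,2],4),'F',np.round(s['force'],1),'op',round(s['opening']*87,1),'g',round(s['grasp_force'],1),'j',np.round(s['joint_positions'],0))
E
python3 -c "
from h import *
st();goto(.6044,-.2057,.2,14)"
```

```text
1.48 [ 0.4162 -0.3933  0.2337] yang 3.49 tilt [ 0.0002 -0.0004] F [-0.5 -0.3  0.4] op 52.2 g 0.0 j [-55.  26.  90.  -0.  64. -58.]
inc [0.586  0.6641 0.1124] [ 0.      0.0001 -0.0584]
```

move_arm --pt "0.586 0.664 0.112 0 0 -0.0584 0.6" --pt "0.586 0.664 0.112 0 0 -0.0584 0.6" --pt "0.586 0.664 0.112 0 0 -0.0584 0.6" --pt "0.586 0.664 0.112 0 0 -0.0584 0.6" --pt "0.586 0.664 0.112 0 0 -0.0584 0.6" --pt "0.586 0.664 0.112 0 0 -0.0584 0.6" --pt "0.586 0.664 0.112 0 0 -0.0584 0.6" --pt "0.586 0.664 0.112 0 0 -0.0584 0.6" --pt "0.586 0.664 0.112 0 0 -0.0584 0.6"

```text
time_s: 2.23
position: [0.6055, -0.2068, 0.1996]
tcp_rot: [[-0.237, 0.972, -0.001], [0.972, 0.237, -0.0], [0.0, -0.001, -1.0]]
force: [-0.8, 0.4, -0.2]
opening: 0.6
grasp_force: 0.0
```

```bash
python3 - <<'E'
from h import *
st();goto(.6044,-.2057,.06,14)
c=snap('wrist','w1.png')
for t,z in [('tall_prop_1',.08),('stub_prop_1',.042),('lower_batt',.016),('upper_batt',.012),('blue_pot',.078)]:
    for r in nets.find_in('wrist',t): print(t,round(r['conf'],2),np.round(r['location']),np.round(world(c,r['location'],z),3))
for p in [(.6044,-.2057,.08),(.4978,-.1921,.08),(.4486,-.2825,.08)]: print(np.round(pix(c,p)))
E
```

```text
2.23 [ 0.6055 -0.2068  0.1996] yang 13.7 tilt [-0.0009 -0.0002] F [-0.8  0.4 -0.2] op 52.2 g 0.0 j [-29.  34.  82.  -0.  65. -43.]
inc [ 0.0045 -0.0022  0.4652] [-0.0003 -0.     -0.0016]
tall_prop_1 0.97 [376. 171.] [ 0.668 -0.165  0.08 ]
tall_prop_1 0.68 [159. 145.] [ 0.505 -0.185  0.08 ]
tall_prop_1 0.6 [285. 196.] [ 0.605 -0.201  0.08 ]
tall_prop_1 0.6 [102. 230.] [ 0.471 -0.262  0.08 ]
tall_prop_1 0.44 [210. 240.] [ 0.556 -0.25   0.08 ]
stub_prop_1 0.96 [207. 241.] [ 0.548 -0.268  0.042]
stub_prop_1 0.75 [ 74. 132.] [ 0.422 -0.198  0.042]
lower_batt 0.7 [294.  32.] [ 0.582 -0.075  0.016]
upper_batt 0.8 [234. 331.] [ 0.591 -0.374  0.012]
upper_batt 0.46 [102. 227.] [ 0.441 -0.291  0.012]
[283. 202.]
[148. 152.]
[ 72. 247.]
```

View pics/w1.png

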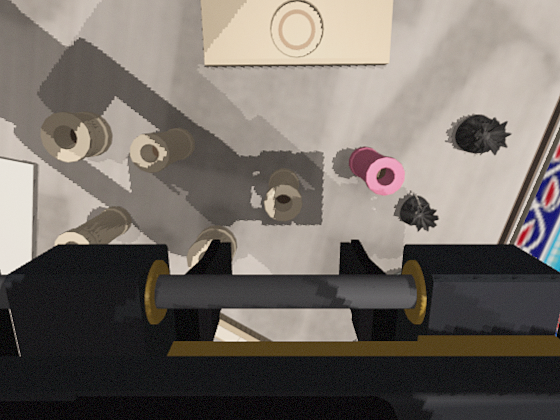

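The wrist view shows prop A's bore at about (283,200), against a prediction of (283,202). Prop B is at (149,152), also as predicted, and the batt's edge is parallel to the closing line. I'll descend and grip A.

move_arm --pt "0.0045 -0.002 0.2 0 0 -0.0016 0.6" --pt "0.0045 -0.002 0.3 0 0 -0.0016 0.6" --pt "0.0045 -0.002 0.38 0 0 -0.0016 0.6" --pt "0.0045 -0.002 0.44 0 0 -0.0016 0.6" --pt "0.0045 -0.002 0.465 0 0 -0.0016 0.6" --pt "0.0045 -0.002 0.465 0 0 -0.0016 0.6" --pt "0.0045 -0.002 0.465 0 0 -0.0016 0.6"

```text
time_s: 3.12
position: [0.6047, -0.2075, 0.0611]
tcp_rot: [[-0.238, 0.971, 0.001], [0.971, 0.238, -0.001], [-0.001, 0.001, -1.0]]
force: [0.6, 0.8, 0.8]
opening: 0.597
grasp_force: 0.0
```

move_arm --pt "0 0 0 0 0 0 0.2" --pt "0 0 0 0 0 0 0.2" --pt "0 0 0 0 0 0 0.2" --pt "0 0 0 0 0 0 0.2" --pt "0 0 0 0 0 0 0.2" --pt "0 0 0 0 0 0 0.2" --pt "0 0 0 0 0 0 0.2"

```text
time_s: 3.7
position: [0.6048, -0.2069, 0.0614]
tcp_rot: [[-0.239, 0.971, 0.001], [0.971, 0.239, -0.001], [-0.001, 0.001, -1.0]]
force: [-0.5, 0.7, 5.6]
opening: 0.334
grasp_force: 29.9
```

move_arm --pt "0 0 -0.05 0 0 0 0.2" --pt "0 0 -0.15 0 0 0 0.2" --pt "0 0 -0.25 0 0 0 0.2" --pt "0 0 -0.35 0 0 0 0.2" --pt "0 0 -0.38 0 0 0 0.2" --pt "0 0 -0.38 0 0 0 0.2"

```text
time_s: 4.2
position: [0.606, -0.2074, 0.1772]
tcp_rot: [[-0.239, 0.971, 0.006], [0.971, 0.239, -0.003], [-0.004, 0.005, -1.0]]
force: [-0.1, -0.3, -1.7]
opening: 0.333
grasp_force: 29.9
```

```bash
python3 -c "
from h import *
st();goto(.6015,.0574,.175,14)"
```

```text
4.2 [ 0.606  -0.2074  0.1772] yang 13.84 tilt [ 0.0055 -0.0029] F [-0.1 -0.3 -1.7] op 29.0 g 29.9 j [-29.  35.  83.   0.  62. -43.]
inc [0.8607 0.1967 0.0048] [ 0.0015  0.0013 -0.0009]
```

move_arm --pt "0.13 0.03 0 0 0 0 0.2" --pt "0.26 0.06 0 0 0 0 0.2" --pt "0.39 0.09 0.005 0 0 0 0.2" --pt "0.52 0.12 0.005 0 0 0 0.2" --pt "0.64 0.147 0.005 0.0015 0.001 0 0.2" --pt "0.75 0.17 0.005 0.0015 0.001 0 0.2" --pt "0.83 0.19 0.005 0.0015 0.001 0 0.2" --pt "0.861 0.197 0.005 0.0015 0.001 -0.001 0.2" --pt "0.861 0.197 0.005 0.0015 0.001 -0.001 0.2" --pt "0.861 0.197 0.005 0.0015 0.001 -0.001 0.2"

```text
time_s: 5.03
position: [0.5992, 0.058, 0.1715]
tcp_rot: [[-0.243, 0.97, -0.008], [0.97, 0.243, 0.001], [0.003, -0.007, -1.0]]
force: [-0.7, -0.6, -0.9]
opening: 0.336
grasp_force: 29.9
```

```bash
python3 -c "
from h import *
st();goto(.6015,.0574,.073,14)
c=snap('wrist','w2.png')
for p in [(.6015,.0574,.016),(.5045,.0332,.016),(.582,-.0711,.016)]: print(np.round(pix(c,p)))
"
```

```text
5.03 [0.5992 0.058  0.1715] yang 14.08 tilt [-0.0078  0.0013] F [-0.7 -0.6 -0.9] op 29.2 g 29.9 j [ -5.  33.  89.   0.  59. -19.]
inc [-0.005   0.0094  0.3282] [-0.0023 -0.001   0.0005]
[287. 195.]
[173. 194.]
[235. 316.]
```

View pics/w2.png

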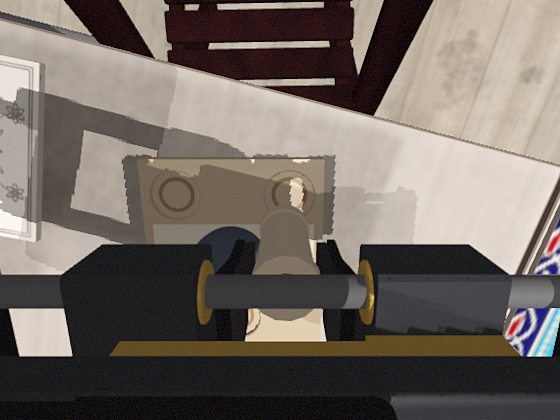

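Pockets show at (175,194) and (289,195), within 2 px of the prediction. I'll lower partway, settle and check before the final descent.

move_arm --pt "0 0 0.08 0 0 0 0.2" --pt "0 0 0.16 0 0 0 0.2" --pt "0 0 0.22 0 0 0 0.2" --pt "0 0 0.24 0 0 0 0.2" --pt "0 0 0.24 0 0 0 0.2" --pt "0 0 0.24 0 0 0 0.2" --pt "0 0 0.24 0 0 0 0.2"

```text
time_s: 5.67
position: [0.6007, 0.0576, 0.1021]
tcp_rot: [[-0.241, 0.97, -0.003], [0.97, 0.241, 0.002], [0.002, -0.002, -1.0]]
force: [0.7, -0.5, -0.8]
opening: 0.336
grasp_force: 29.9
```

```bash
python3 -c "
from h import *
st();goto(.6022,.0574,.0715,14)
"
```

```text
5.67 [0.6007 0.0576 0.1021] yang 13.96 tilt [-0.0029  0.0016] F [ 0.7 -0.5 -0.8] op 29.3 g 29.9 j [ -5.  38.  91.   0.  50. -19.]
inc [-0.002   0.0051  0.1019] [-0.0008 -0.0007 -0.0002]
```

move_arm --pt "-0.002 0.005 0.03 -0.001 -0.001 0 0.2" --pt "-0.002 0.005 0.06 -0.001 -0.001 0 0.2" --pt "-0.002 0.005 0.08 -0.001 -0.001 0 0.2" --pt "-0.002 0.005 0.097 -0.001 -0.001 0 0.2" --pt "-0.002 0.005 0.097 -0.001 -0.001 0 0.2" --pt "-0.002 0.005 0.097 -0.001 -0.001 0 0.2" --pt "-0.002 0.005 0.097 -0.001 -0.001 0 0.2"

```text
time_s: 6.25
position: [0.6004, 0.0583, 0.0719]
tcp_rot: [[-0.243, 0.97, -0.003], [0.97, 0.243, -0.0], [0.0, -0.003, -1.0]]
force: [-1.9, -1.0, 3.9]
opening: 0.337
grasp_force: 30.0
```

move_arm --pt "0 0 0 0 0 0 0.5" --pt "0 0 0 0 0 0 0.5" --pt "0 0 0 0 0 0 0.5" --pt "0 0 0 0 0 0 0.5" --pt "0 0 -0.05 0 0 0 0.5" --pt "0 0 -0.15 0 0 0 0.5" --pt "0 0 -0.25 0 0 0 0.5" --pt "0 0 -0.35 0 0 0 0.5" --pt "0 0 -0.35 0 0 0 0.5"

```text
time_s: 7.0
position: [0.6053, 0.0581, 0.1829]
tcp_rot: [[-0.242, 0.97, 0.011], [0.97, 0.242, -0.001], [-0.004, 0.01, -1.0]]
force: [2.0, 0.2, 1.1]
opening: 0.498
grasp_force: 0.0
```

```bash
python3 -c "
from h import *
st();goto(.4978,-.1921,.17,14)
"
```

```text
7.0 [0.6053 0.0581 0.1829] yang 14.03 tilt [ 0.011  -0.0013] F [2.  0.2 1.1] op 43.3 g 0.0 j [ -5.  32.  88.  -0.  59. -19.]
inc [-0.7223 -0.5503  0.0401] [0.0033 0.0012 0.0001]
```

move_arm --pt "-0.1 -0.076 0 0 0 0 0.6" --pt "-0.2 -0.152 0.01 0 0 0 0.6" --pt "-0.3 -0.228 0.02 0 0 0 0.6" --pt "-0.4 -0.304 0.03 0 0 0 0.6" --pt "-0.5 -0.38 0.04 0 0 0 0.6" --pt "-0.6 -0.456 0.04 0 0 0 0.6" --pt "-0.68 -0.517 0.04 0 0 0 0.6" --pt "-0.722 -0.55 0.04 0 0 0 0.6" --pt "-0.722 -0.55 0.04 0 0 0 0.6" --pt "-0.722 -0.55 0.04 0 0 0 0.6"

```text
time_s: 7.83
position: [0.4931, -0.1924, 0.1646]
tcp_rot: [[-0.24, 0.971, -0.002], [0.971, 0.24, 0.0], [0.001, -0.002, -1.0]]
force: [-0.1, 0.1, -0.2]
opening: 0.598
grasp_force: 0.0
```

move_arm --pt "0 0 0.08 0 0 0 0.6" --pt "0 0 0.12 0 0 0 0.6" --pt "0 0 0.12 0 0 0 0.6" --pt "0 0 0.12 0 0 0 0.6" --pt "0 0 0.12 0 0 0 0.6" --pt "0 0 0.12 0 0 0 0.6"

```text
time_s: 8.33
position: [0.4942, -0.1915, 0.1299]
tcp_rot: [[-0.243, 0.97, -0.0], [0.97, 0.243, -0.001], [-0.001, -0.0, -1.0]]
force: [1.1, 0.3, -0.2]
opening: 0.595
grasp_force: 0.0
```

```bash
python3 -c "
from h import *
st();goto(.4978,-.1921,.06,14)
"
```

```text
8.33 [ 0.4942 -0.1915  0.1299] yang 14.08 tilt [-0.     -0.0012] F [ 1.1  0.3 -0.2] op 51.8 g 0.0 j [-33.  32. 101.  -0.  47. -47.]
inc [-0.0044  0.0111  0.2329] [-0.0001  0.0004  0.0004]
```

move_arm --pt "-0.0044 0.011 0.06 0 0 0 0.6" --pt "-0.0044 0.011 0.14 0 0 0 0.6" --pt "-0.0044 0.011 0.2 0 0 0 0.6" --pt "-0.0044 0.011 0.23 0 0 0 0.6" --pt "-0.0044 0.011 0.23 0 0 0 0.6" --pt "-0.0044 0.011 0.23 0 0 0 0.6"

```text
time_s: 8.83
position: [0.4972, -0.1924, 0.0604]
tcp_rot: [[-0.242, 0.97, -0.001], [0.97, 0.242, -0.001], [-0.0, -0.001, -1.0]]
force: [-0.2, 0.9, 0.5]
opening: 0.597
grasp_force: 0.0
```

move_arm --pt "0 0 0 0 0 0 0.2" --pt "0 0 0 0 0 0 0.2" --pt "0 0 0 0 0 0 0.2" --pt "0 0 0 0 0 0 0.2" --pt "0 0 0 0 0 0 0.2" --pt "0 0 0 0 0 0 0.2" --pt "0 0 0 0 0 0 0.2"

```text
time_s: 9.42
position: [0.4972, -0.1926, 0.0607]
tcp_rot: [[-0.242, 0.97, -0.0], [0.97, 0.242, -0.001], [-0.001, -0.001, -1.0]]
force: [-0.0, 0.5, 5.1]
opening: 0.34
grasp_force: 30.0
```

move_arm --pt "0 0 -0.05 0 0 0 0.2" --pt "0 0 -0.15 0 0 0 0.2" --pt "0 0 -0.25 0 0 0 0.2" --pt "0 0 -0.35 0 0 0 0.2" --pt "0 0 -0.38 0 0 0 0.2" --pt "0 0 -0.38 0 0 0 0.2" --pt "0 0 -0.38 0 0 0 0.2"

```text
time_s: 10.0
position: [0.4966, -0.192, 0.1737]
tcp_rot: [[-0.242, 0.97, -0.002], [0.97, 0.242, -0.0], [0.0, -0.002, -1.0]]
force: [-1.3, 1.5, -0.9]
opening: 0.339
grasp_force: 30.0
```

```bash
python3 -c "
from h import *
st();goto(.5055,.0332,.175,14)"
```

```text
10.0 [ 0.4966 -0.192   0.1737] yang 14.02 tilt [-0.0019 -0.0002] F [-1.3  1.5 -0.9] op 29.5 g 30.0 j [-33.  28.  99.  -0.  53. -47.]
inc [ 0.7212  0.2107 -0.0045] [-0.0006 -0.0001  0.0001]
```

move_arm --pt "0.11 0.032 0 0 0 0 0.2" --pt "0.22 0.064 0 0 0 0 0.2" --pt "0.33 0.096 0 0 0 0 0.2" --pt "0.44 0.128 0 0 0 0 0.2" --pt "0.55 0.16 0 0 0 0 0.2" --pt "0.65 0.19 0 0 0 0 0.2" --pt "0.721 0.211 0 0 0 0 0.2" --pt "0.721 0.211 0 0 0 0 0.2" --pt "0.721 0.211 0 0 0 0 0.2"

```text
time_s: 10.75
position: [0.5045, 0.034, 0.172]
tcp_rot: [[-0.245, 0.969, -0.006], [0.969, 0.245, -0.0], [0.001, -0.006, -1.0]]
force: [-0.3, -0.3, -0.7]
opening: 0.337
grasp_force: 30.0
```

move_arm --pt "0 0 0.08 0 0 0 0.2" --pt "0 0 0.16 0 0 0 0.2" --pt "0 0 0.22 0 0 0 0.2" --pt "0 0 0.24 0 0 0 0.2" --pt "0 0 0.24 0 0 0 0.2" --pt "0 0 0.24 0 0 0 0.2" --pt "0 0 0.24 0 0 0 0.2"

```text
time_s: 11.33
position: [0.5066, 0.0322, 0.1026]
tcp_rot: [[-0.241, 0.97, -0.0], [0.97, 0.241, -0.001], [-0.001, -0.0, -1.0]]
force: [0.1, 0.8, -0.3]
opening: 0.339
grasp_force: 30.0
```

```bash
python3 -c "
from h import *
st();goto(.5055,.0332,.0722,14)"
```

```text
11.33 [0.5066 0.0322 0.1026] yang 13.97 tilt [-0.0002 -0.0007] F [ 0.1  0.8 -0.3] op 29.5 g 30.0 j [ -9.  33. 105.  -0.  41. -23.]
inc [ 0.0042 -0.0028  0.1013] [-0.0001  0.0002 -0.0002]
```

move_arm --pt "0.003 -0.003 0.03 0 0 0 0.2" --pt "0.003 -0.003 0.06 0 0 0 0.2" --pt "0.003 -0.003 0.08 0 0 0 0.2" --pt "0.003 -0.003 0.101 0 0 0 0.2" --pt "0.003 -0.003 0.101 0 0 0 0.2" --pt "0.003 -0.003 0.101 0 0 0 0.2" --pt "0.003 -0.003 0.101 0 0 0 0.2"

```text
time_s: 11.92
position: [0.5046, 0.0336, 0.0714]
tcp_rot: [[-0.242, 0.97, -0.002], [0.97, 0.242, -0.0], [0.0, -0.002, -1.0]]
force: [0.6, 1.1, -0.6]
opening: 0.34
grasp_force: 30.0
```

move_arm --pt "0 0 0 0 0 0 0.5" --pt "0 0 0 0 0 0 0.5" --pt "0 0 0 0 0 0 0.5" --pt "0 0 0 0 0 0 0.5" --pt "0 0 -0.05 0 0 0 0.5" --pt "0 0 -0.15 0 0 0 0.5" --pt "0 0 -0.25 0 0 0 0.5" --pt "0 0 -0.35 0 0 0 0.5" --pt "0 0 -0.35 0 0 0 0.5" --pt "0 0 -0.35 0 0 0 0.5"

```text
time_s: 12.75
position: [0.5062, 0.0334, 0.1785]
tcp_rot: [[-0.242, 0.97, 0.003], [0.97, 0.242, -0.001], [-0.002, 0.003, -1.0]]
force: [0.0, -0.1, -0.5]
opening: 0.502
grasp_force: 0.0
```

```bash
python3 -c "
from h import *
st();goto(.4486,-.2825,.14,14)
"
```

```text
12.75 [0.5062 0.0334 0.1785] yang 14.02 tilt [ 0.0032 -0.0011] F [ 0.  -0.1 -0.5] op 43.6 g 0.0 j [ -9.  26. 102.  -0.  52. -23.]
inc [-0.9749 -0.4416  0.1289] [0.0009 0.0006 0.0001]
```

move_arm --pt "-0.12 -0.055 0 0 0 0 0.6" --pt "-0.24 -0.11 0 0 0 0 0.6" --pt "-0.36 -0.164 0 0 0 0 0.6" --pt "-0.48 -0.218 0 0 0 0 0.6" --pt "-0.6 -0.272 0 0 0 0 0.6" --pt "-0.72 -0.326 0.03 0 0 0 0.6" --pt "-0.83 -0.376 0.06 0 0 0 0.6" --pt "-0.92 -0.417 0.09 0 0 0 0.6" --pt "-0.975 -0.442 0.129 0 0 0 0.6" --pt "-0.975 -0.442 0.129 0 0 0 0.6"

```text
time_s: 13.58
position: [0.4453, -0.2854, 0.135]
tcp_rot: [[-0.238, 0.971, -0.005], [0.971, 0.238, 0.001], [0.003, -0.004, -1.0]]
force: [-0.3, -0.3, -0.3]
opening: 0.6
grasp_force: 0.0
```

move_arm --pt "0 0 0 0 0 0 0.6" --pt "0 0 0 0 0 0 0.6" --pt "0 0 0 0 0 0 0.6"

```text
time_s: 13.83
position: [0.4469, -0.2808, 0.138]
tcp_rot: [[-0.244, 0.97, -0.002], [0.97, 0.244, 0.001], [0.001, -0.002, -1.0]]
force: [0.3, 0.6, 1.2]
opening: 0.6
grasp_force: 0.0
```

```bash
python3 -c "
from h import *
st();goto(.4486,-.2825,.06,14)
c=snap('wrist','w3.png');t=snap('top','t3.png')
print(pix(c,(.4486,-.2825,.08)))
print(np.round([pix(t,(x,y,z)) for x,y,z in [(.6022,.0574,.091),(.5055,.0332,.091)]]))
a=cv2.resize(t['image'][80:320,100:420],(560,420));cv2.imwrite('pics/m3.png',cv2.resize(np.hstack([c['image'],a]),(800,300),interpolation=cv2.INTER_AREA))
"
```

```text
13.83 [ 0.4469 -0.2808  0.138 ] yang 14.1 tilt [-0.0024  0.0008] F [0.3 0.6 1.2] op 52.2 g 0.0 j [-44.  31. 101.  -0.  48. -58.]
inc [-0.0073  0.0045  0.2601] [-0.0007 -0.0004  0.0005]
[285.09234775 232.65789664]
[[131. 146.]
 [135. 197.]]
```

View pics/m3.png

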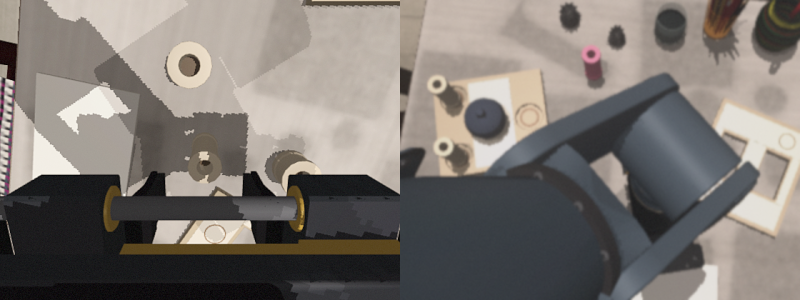

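Both placed props stand upright in their pockets and the pot hasn't moved. Prop C is at about (287,232) in the wrist view, as predicted. I'll grip it.

move_arm --pt "-0.006 0.0045 0.08 0 0 0 0.6" --pt "-0.006 0.0045 0.16 0 0 0 0.6" --pt "-0.006 0.0045 0.22 0 0 0 0.6" --pt "-0.006 0.0045 0.26 0 0 0 0.6" --pt "-0.006 0.0045 0.26 0 0 0 0.6" --pt "-0.006 0.0045 0.26 0 0 0 0.6"

```text
time_s: 14.43
position: [0.4488, -0.2829, 0.0602]
tcp_rot: [[-0.243, 0.97, -0.002], [0.97, 0.243, 0.0], [0.001, -0.002, -1.0]]
force: [0.5, -0.7, 0.2]
opening: 0.599
grasp_force: 0.0
```

move_arm --pt "0 0 0 0 0 0 0.2" --pt "0 0 0 0 0 0 0.2" --pt "0 0 0 0 0 0 0.2" --pt "0 0 0 0 0 0 0.2" --pt "0 0 0 0 0 0 0.2" --pt "0 0 0 0 0 0 0.2" --pt "0 0 0 0 0 0 0.2"

```text
time_s: 15.02
position: [0.449, -0.2842, 0.0609]
tcp_rot: [[-0.242, 0.97, -0.001], [0.97, 0.242, -0.001], [-0.001, -0.001, -1.0]]
force: [-0.2, 0.5, 5.7]
opening: 0.335
grasp_force: 30.0
```

move_arm --pt "0 0 -0.05 0 0 0 0.2" --pt "0 0 -0.15 0 0 0 0.2" --pt "0 0 -0.25 0 0 0 0.2" --pt "0 0 -0.35 0 0 0 0.2" --pt "0 0 -0.38 0 0 0 0.2" --pt "0 0 -0.38 0 0 0 0.2" --pt "0 0 -0.38 0 0 0 0.2"

```text
time_s: 15.6
position: [0.4485, -0.2835, 0.1738]
tcp_rot: [[-0.242, 0.97, -0.002], [0.97, 0.242, -0.0], [0.0, -0.002, -1.0]]
force: [-0.7, 0.3, -1.8]
opening: 0.336
grasp_force: 30.0
```

```bash
python3 -c "
from h import *
st();goto(.5828,-.0711,.175,14)"
```

```text
15.6 [ 0.4485 -0.2835  0.1738] yang 14.02 tilt [-0.0018 -0.0001] F [-0.7  0.3 -1.8] op 29.3 g 30.0 j [-44.  28.  99.  -0.  53. -58.]
inc [ 0.5784  0.6057 -0.0049] [-0.0006 -0.0001  0.0001]
```

move_arm --pt "0.09 0.094 0 0 0 0 0.2" --pt "0.18 0.188 0 0 0 0 0.2" --pt "0.27 0.283 0 0 0 0 0.2" --pt "0.36 0.377 0 0 0 0 0.2" --pt "0.45 0.471 0 0 0 0 0.2" --pt "0.53 0.555 0 0 0 0 0.2" --pt "0.578 0.606 0 0 0 0 0.2" --pt "0.578 0.606 0 0 0 0 0.2" --pt "0.578 0.606 0 0 0 0 0.2"

```text
time_s: 16.35
position: [0.5821, -0.0701, 0.1713]
tcp_rot: [[-0.245, 0.97, -0.006], [0.97, 0.245, 0.001], [0.002, -0.006, -1.0]]
force: [-0.5, -0.5, -0.5]
opening: 0.337
grasp_force: 30.0
```

move_arm --pt "0 0 0.08 0 0 0 0.2" --pt "0 0 0.16 0 0 0 0.2" --pt "0 0 0.22 0 0 0 0.2" --pt "0 0 0.24 0 0 0 0.2" --pt "0 0 0.24 0 0 0 0.2" --pt "0 0 0.24 0 0 0 0.2" --pt "0 0 0.24 0 0 0 0.2" --pt "0 0 0.24 0 0 0 0.2"

```text
time_s: 17.02
position: [0.584, -0.0722, 0.1031]
tcp_rot: [[-0.242, 0.97, 0.001], [0.97, 0.242, -0.001], [-0.001, 0.0, -1.0]]
force: [0.6, 0.3, -0.7]
opening: 0.337
grasp_force: 30.0
```

```bash
python3 -c "
from h import *
st();goto(.5828,-.0711,.0722,14)"
```

```text
17.02 [ 0.584  -0.0722  0.1031] yang 13.99 tilt [ 0.0008 -0.0012] F [ 0.6  0.3 -0.7] op 29.4 g 30.0 j [-18.  37.  94.  -0.  49. -32.]
inc [ 0.0045 -0.0029  0.1031] [ 0.0002  0.0004 -0.    ]
```

move_arm --pt "0.003 -0.002 0.03 0 0 0 0.2" --pt "0.003 -0.002 0.06 0 0 0 0.2" --pt "0.003 -0.002 0.08 0 0 0 0.2" --pt "0.003 -0.002 0.102 0 0 0 0.2" --pt "0.003 -0.002 0.102 0 0 0 0.2" --pt "0.003 -0.002 0.102 0 0 0 0.2" --pt "0.003 -0.002 0.102 0 0 0 0.2"

```text
time_s: 17.6
position: [0.5821, -0.0707, 0.0708]
tcp_rot: [[-0.242, 0.97, -0.002], [0.97, 0.242, -0.0], [0.0, -0.002, -1.0]]
force: [0.5, -0.3, -2.1]
opening: 0.339
grasp_force: 30.0
```

move_arm --pt "0 0 0 0 0 0 0.5" --pt "0 0 0 0 0 0 0.5" --pt "0 0 0 0 0 0 0.5" --pt "0 0 0 0 0 0 0.5" --pt "0 0 -0.05 0 0 0 0.5" --pt "0 0 -0.15 0 0 0 0.5" --pt "0 0 -0.25 0 0 0 0.5" --pt "0 0 -0.35 0 0 0 0.5" --pt "0 0 -0.45 0 0 0 0.5" --pt "0 0 -0.5 0 0 0 0.5"

```text
time_s: 18.43
position: [0.5842, -0.0712, 0.2253]
tcp_rot: [[-0.242, 0.97, 0.004], [0.97, 0.242, -0.002], [-0.003, 0.004, -1.0]]
force: [0.8, -0.8, 0.0]
opening: 0.498
grasp_force: 0.0
```

```bash
python3 -c "
from h import *
st();goto(.601,-.459,.22,71)
"
```

```text
18.43 [ 0.5842 -0.0712  0.2253] yang 14.03 tilt [ 0.0045 -0.0022] F [ 0.8 -0.8  0. ] op 43.3 g 0.0 j [-18.  28.  88.  -0.  64. -32.]
inc [-1.2677 -0.2591  0.0209] [ 0.0006  0.0016 -0.3165]
```

move_arm --pt "-0.12 -0.025 0 0 0 -0.02 0.65" --pt "-0.24 -0.05 0 0 0 -0.05 0.65" --pt "-0.36 -0.074 0 0 0 -0.08 0.65" --pt "-0.48 -0.1 0 0 0 -0.12 0.65" --pt "-0.6 -0.123 0 0 0 -0.15 0.65" --pt "-0.72 -0.147 0 0 0 -0.19 0.65" --pt "-0.84 -0.172 0 0 0 -0.22 0.65" --pt "-0.96 -0.196 0 0 0 -0.26 0.65" --pt "-0.96 -0.196 0 0 0 -0.29 0.65" --pt "-0.96 -0.196 0 0 0 -0.3165 0.65"

```text
time_s: 19.27
position: [0.5947, -0.3675, 0.2209]
tcp_rot: [[-0.946, 0.325, -0.001], [0.325, 0.946, -0.001], [0.001, -0.001, -1.0]]
force: [0.3, 0.3, -0.3]
opening: 0.654
grasp_force: 0.0
```

```bash
python3 -c "
from h import *
st();goto(.601,-.459,.22,71)
"
```

```text
19.27 [ 0.5947 -0.3675  0.2209] yang 71.03 tilt [-0.0012 -0.0008] F [ 0.3  0.3 -0.3] op 56.9 g 0.0 j [ -41.   37.   71.   -0.   72. -112.]
inc [-0.1191 -0.2815  0.0032] [-0.0004 -0.0003  0.0002]
```

move_arm --pt "-0.05 -0.1 0 0 0 0 0.65" --pt "-0.1 -0.2 0 0 0 0 0.65" --pt "-0.119 -0.28 0 0 0 0 0.65" --pt "-0.119 -0.28 0 0 0 0 0.65" --pt "-0.119 -0.28 0 0 0 0 0.65" --pt "-0.119 -0.28 0 0 0 0 0.65"

```text
time_s: 19.77
position: [0.6013, -0.4547, 0.2209]
tcp_rot: [[-0.945, 0.326, -0.002], [0.326, 0.945, 0.001], [0.003, 0.0, -1.0]]
force: [-1.2, 0.5, -0.4]
opening: 0.65
grasp_force: 0.0
```

```bash
python3 -c "
from h import *
import pickle
st()
c=snap('wrist','w4.png');pickle.dump(c,open('w4.pkl','wb'))
t=snap('top','t4.png')
cv2.imwrite('pics/t4c.png',cv2.resize(t['image'][80:320,100:420],None,fx=2.5,fy=2.5,interpolation=cv2.INTER_CUBIC))
"
```

```text
19.77 [ 0.6013 -0.4547  0.2209] yang 70.97 tilt [-0.0022  0.0013] F [-1.2  0.5 -0.4] op 56.6 g 0.0 j [ -46.   42.   61.   -0.   77. -117.]
```

View pics/w4.png

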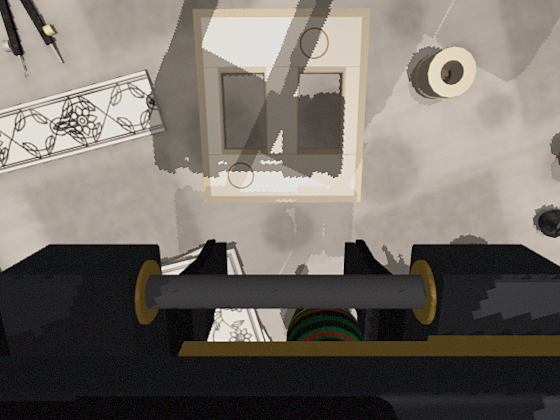

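View pics/t4c.png

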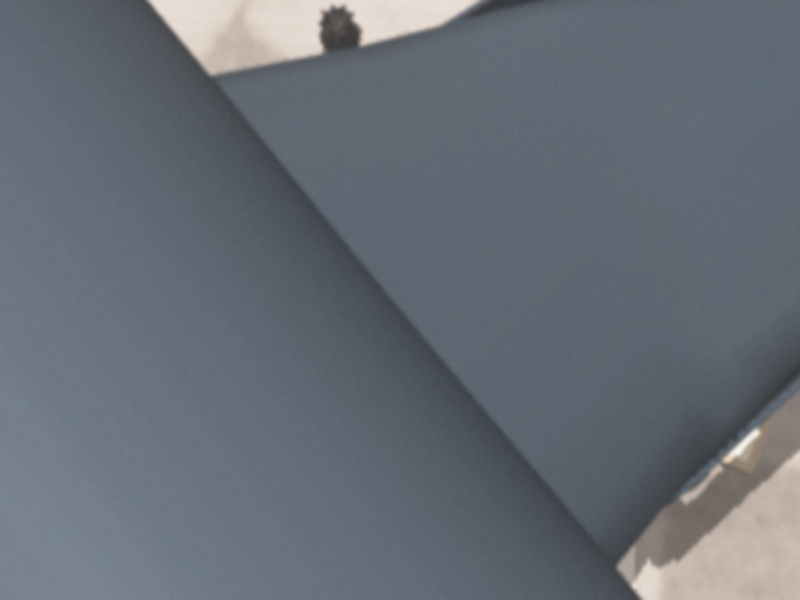

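The wrist view shows the loose batt's corners at about (194,9), (370,10), (361,202) and (205,203). Its slots are at columns 222–266 and 298–344, rows 72–152. I'll fit its pose to these.

```bash
cat >> h.py <<'E'
def fit(c,obj,im,z):
    W=np.array([world(c,p,z)[:2] for p in im]);O=np.array(obj)/1000.
    oc=O.mean(0);wc=W.mean(0);a=O-oc;b=W-wc
    th=np.arctan2((a[:,0]*b[:,1]-a[:,1]*b[:,0]).sum(),(a*b).sum())
    R=np.array([[np.cos(th),-np.sin(th)],[np.sin(th),np.cos(th)]]);t=wc-R@oc
    print('fit',np.round(t,4),round(np.degrees(th),2),'res mm',np.round((W-(O@R.T+t))@R*1000,1).tolist());return t,R
E
python3 -c "
from h import *
import pickle
c=pickle.load(open('w4.pkl','rb'))
im=np.array([(194,9),(370,10),(361,202),(205,203)],np.float32)
t,R=fit(c,[(90,-80),(90,80),(-90,80),(-90,-80)],im,.012)
im=[(222,72),(267,72),(344,72),(299,72),(343,152),(298,152),(265,150),(224,150)]
t,R=fit(c,[(35.5,-57),(35.5,-17),(35.5,57),(35.5,17),(-35.5,57),(-35.5,17),(-35.5,-17),(-35.5,-57)],im,.012)
cv2.imwrite('pics/w4c.png',cv2.resize(c['image'][0:220,180:390],None,fx=2.7,fy=2.7,interpolation=cv2.INTER_CUBIC))
"
```

```text
fit [ 0.5378 -0.4346] 161.67 res mm [[1.2, 158.5], [-1.5, -160.1], [-0.3, -159.6], [0.5, 161.2]]
fit [ 0.538  -0.4344] -19.96 res mm [[-71.5, -0.6], [-72.2, 1.7], [-73.4, 0.0], [-72.7, -2.3], [72.4, 3.4], [73.2, -1.3], [71.7, -0.1], [72.4, -0.8]]
```

View pics/w4c.png

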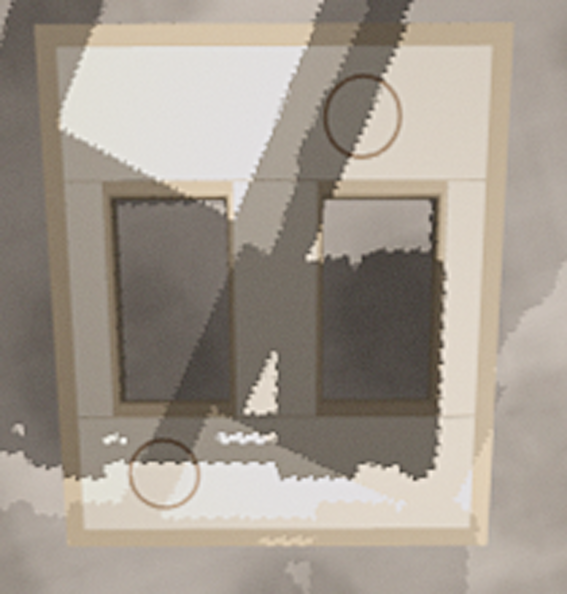

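```bash
python3 -c "
from h import *
import pickle
c=pickle.load(open('w4.pkl','rb'))
f=lambda L:[(180+u/2.7-.3,v/2.7-.3) for u,v in L]
t,R=fit(c,[(90,80),(90,-80),(-90,-80),(-90,80)],f([(35,24),(513,24),(487,545),(67,545)]),.012)
t2,R=fit(c,[(35.5,57),(35.5,17),(35.5,-57),(35.5,-17),(-35.5,-57),(-35.5,-17),(-35.5,17),(-35.5,57)],f([(113,192),(230,194),(436,192),(322,194),(434,405),(320,405),(233,405),(116,405)]),.012)
goto(.538,-.4345,.06,71.3)
st()
"
```

```text
fit [ 0.5367 -0.435 ] 161.09 res mm [[-0.1, -0.1], [-0.4, 0.4], [0.1, -0.3], [0.4, -0.0]]
fit [ 0.5367 -0.435 ] 160.98 res mm [[1.5, -0.6], [0.8, -1.3], [1.5, 1.1], [0.8, 0.7], [-1.1, -1.1], [-1.2, 0.7], [-1.2, -1.3], [-1.2, 1.7]]
inc [ 0.2209 -0.0076  0.5384] [ 0.     -0.0007 -0.0014]
19.87 [ 0.6017 -0.454   0.2214] yang 71.05 tilt [-0.002   0.0007] F [ 0.2 -0.1  0.5] op 56.4 g 0.0 j [ -45.   42.   61.   -0.   77. -117.]
```

move_arm --pt "0.1 -0.005 0.1 0 0 0 0.65" --pt "0.2 -0.01 0.2 0 0 0 0.65" --pt "0.2245 -0.0106 0.3 0 0 0 0.65" --pt "0.2245 -0.0106 0.42 0 0 0 0.65" --pt "0.2245 -0.0106 0.5 0 0 0 0.65" --pt "0.2245 -0.0106 0.538 0 0 0 0.65" --pt "0.2245 -0.0106 0.538 0 0 0 0.65" --pt "0.2245 -0.0106 0.538 0 0 0 0.65" --pt "0.2245 -0.0106 0.538 0 0 0 0.65"

```text
time_s: 20.62
position: [0.5382, -0.4375, 0.0622]
tcp_rot: [[-0.946, 0.325, 0.001], [0.325, 0.946, -0.003], [-0.002, -0.003, -1.0]]
force: [0.5, 0.1, 0.4]
opening: 0.652
grasp_force: 0.0
```

```bash
python3 -c "
from h import *
st();goto(.5367,-.435,.0135,71.05)
"
```

```text
20.62 [ 0.5382 -0.4375  0.0622] yang 71.03 tilt [ 0.0011 -0.0033] F [0.5 0.1 0.4] op 56.7 g 0.0 j [ -48.   47.   78.   -0.   55. -119.]
inc [0.0076 0.0066 0.1624] [-0.0009  0.0007 -0.0001]
```

move_arm --pt "0.005 0.0045 0.04 0 0 0 0.65" --pt "0.005 0.0045 0.08 0 0 0 0.65" --pt "0.005 0.0045 0.11 0 0 0 0.65" --pt "0.005 0.0045 0.135 0 0 0 0.65" --pt "0.005 0.0045 0.152 0 0 0 0.65" --pt "0.005 0.0045 0.152 0 0 0 0.65" --pt "0.005 0.0045 0.152 0 0 0 0.65" --pt "0.005 0.0045 0.152 0 0 0 0.65"

```text
time_s: 21.28
position: [0.5358, -0.4351, 0.0147]
tcp_rot: [[-0.945, 0.326, -0.001], [0.326, 0.945, -0.001], [0.001, -0.001, -1.0]]
force: [0.2, 0.2, -0.4]
opening: 0.648
grasp_force: 0.0
```

```bash
python3 -c "
from h import *
st();goto(.5367,-.435,.0135,71.05)
"
```

```text
21.28 [ 0.5358 -0.4351  0.0147] yang 70.98 tilt [-0.0011 -0.0008] F [ 0.2  0.2 -0.4] op 56.3 g 0.0 j [ -48.   51.   79.   -0.   50. -119.]
inc [-0.0026  0.0014  0.004 ] [-0.0004 -0.0003 -0.0004]
```

move_arm --pt "0 0 0.003 0 0 0 0.65" --pt "0 0 0.003 0 0 0 0.25" --pt "0 0 0.003 0 0 0 0.25" --pt "0 0 0.003 0 0 0 0.25" --pt "0 0 0.003 0 0 0 0.25" --pt "0 0 0.003 0 0 0 0.25" --pt "0 0 0.003 0 0 0 0.25" --pt "0 0 0.003 0 0 0 0.25" --pt "0 0 0.003 0 0 0 0.25"

```text
time_s: 22.03
position: [0.5357, -0.4352, 0.0138]
tcp_rot: [[-0.945, 0.326, -0.001], [0.326, 0.945, -0.001], [0.001, -0.001, -1.0]]
force: [-0.8, -1.2, 2.3]
opening: 0.39
grasp_force: 30.0
```

```bash
python3 -c "
from h import *
st()
"
```

```text
22.03 [ 0.5357 -0.4352  0.0138] yang 70.99 tilt [-0.0013 -0.001 ] F [-0.8 -1.2  2.3] op 33.9 g 30.0 j [ -48.   51.   79.   -0.   50. -119.]
```

move_arm --pt "0 0 -0.02 0 0 0 0.25" --pt "0 0 -0.06 0 0 0 0.25" --pt "0 0 -0.12 0 0 0 0.25" --pt "0 0 -0.2 0 0 0 0.25" --pt "0 0 -0.3 0 0 0 0.25" --pt "0 0 -0.4 0 0 0 0.25" --pt "0 0 -0.5 0 0 0 0.25" --pt "0 0 -0.56 0 0 0 0.25" --pt "0 0 -0.56 0 0 0 0.25" --pt "0 0 -0.56 0 0 0 0.25"

```text
time_s: 22.87
position: [0.536, -0.4346, 0.1826]
tcp_rot: [[-0.945, 0.326, -0.0], [0.326, 0.945, -0.001], [-0.0, -0.001, -1.0]]
force: [0.0, 0.7, -6.6]
opening: 0.385
grasp_force: 30.0
```

```bash
python3 -c "
from h import *
st();goto(.5675,-.0109,.18,14)
"
```

```text
22.87 [ 0.536  -0.4346  0.1826] yang 70.99 tilt [-0.0004 -0.0013] F [ 0.   0.7 -6.6] op 33.5 g 30.0 j [ -48.   38.   75.   -0.   67. -119.]
inc [0.3605 1.3695 0.0067] [-4.000e-04  2.000e-04  3.166e-01]
```

move_arm --pt "0.01 0.05 0 0 0 0.01 0.25" --pt "0.03 0.13 -0.02 0 0 0.03 0.25" --pt "0.055 0.22 -0.04 0 0 0.05 0.25" --pt "0.08 0.31 -0.05 0 0 0.07 0.25" --pt "0.105 0.4 -0.05 0 0 0.09 0.25" --pt "0.13 0.49 -0.05 0 0 0.115 0.25" --pt "0.15 0.57 -0.05 0 0 0.135 0.25" --pt "0.17 0.64 -0.05 0 0 0.15 0.25" --pt "0.18 0.68 -0.05 0 0 0.158 0.25" --pt "0.18 0.685 -0.05 0 0 0.158 0.25"

```text
time_s: 23.7
position: [0.5495, -0.2183, 0.1937]
tcp_rot: [[-0.678, 0.735, -0.008], [0.735, 0.678, 0.006], [0.01, -0.002, -1.0]]
force: [0.2, -0.5, -5.7]
opening: 0.387
grasp_force: 30.0
```

```bash
python3 -c "
from h import *
st();goto(.5675,-.0109,.19,14)
"
```

```text
23.7 [ 0.5495 -0.2183  0.1937] yang 42.67 tilt [-0.0082  0.0055] F [ 0.2 -0.5 -5.7] op 33.7 g 30.0 j [-32.  31.  89.   0.  61. -75.]
inc [0.4674 0.5127 0.0155] [-0.0015 -0.0028  0.1593]
```

move_arm --pt "0.04 0.045 0 0 0 0.015 0.25" --pt "0.1 0.11 0 0 0 0.035 0.25" --pt "0.16 0.176 0 0 0 0.055 0.25" --pt "0.22 0.242 0 0 0 0.075 0.25" --pt "0.28 0.308 0 0 0 0.095 0.25" --pt "0.34 0.374 0 0 0 0.115 0.25" --pt "0.4 0.44 0 0 0 0.135 0.25" --pt "0.44 0.484 0 0 0 0.15 0.25" --pt "0.46 0.506 0 0 0 0.159 0.25" --pt "0.465 0.512 0 0 0 0.159 0.25"

```text
time_s: 24.53
position: [0.5696, -0.0148, 0.1947]
tcp_rot: [[-0.243, 0.97, -0.005], [0.97, 0.243, 0.001], [0.002, -0.005, -1.0]]
force: [-0.4, -0.4, -6.1]
opening: 0.387
grasp_force: 30.0
```

move_arm --pt "0 0 0.03 0 0 0 0.25" --pt "0 0 0.08 0 0 0 0.25" --pt "0 0 0.13 0 0 0 0.25" --pt "0 0 0.16 0 0 0 0.25" --pt "0 0 0.16 0 0 0 0.25" --pt "0 0 0.16 0 0 0 0.25" --pt "0 0 0.16 0 0 0 0.25" --pt "0 0 0.16 0 0 0 0.25"

```text
time_s: 25.2
position: [0.5714, -0.0168, 0.1492]
tcp_rot: [[-0.24, 0.971, 0.0], [0.971, 0.24, -0.001], [-0.001, 0.0, -1.0]]
force: [-0.5, -0.6, -4.9]
opening: 0.385
grasp_force: 30.0
```

```bash
python3 -c "
from h import *
st();goto(.5675,-.0109,.1052,14)
t=snap('top');c=snap('scene');
print(np.round([pix(t,(x,y,z)) for x,y,z in [(.6022,.0574,.091),(.5055,.0332,.091),(.5828,-.0711,.091)]]))
a=cv2.resize(t['image'][100:250,110:310],(800,600),interpolation=cv2.INTER_CUBIC)
b=cv2.resize(c['image'][130:280,110:310],(800,600),interpolation=cv2.INTER_CUBIC)
cv2.imwrite('pics/m5.png',cv2.resize(np.hstack([a,b]),(800,300)))
"
```

```text
25.2 [ 0.5714 -0.0168  0.1492] yang 13.91 tilt [ 0.0004 -0.0009] F [-0.5 -0.6 -4.9] op 33.5 g 30.0 j [-13.  32.  94.  -0.  53. -27.]
inc [ 0.0224 -0.0077  0.1466] [ 0.0001  0.0003 -0.0005]
[[131. 146.]
 [135. 197.]
 [196. 162.]]
```

View pics/m5.png

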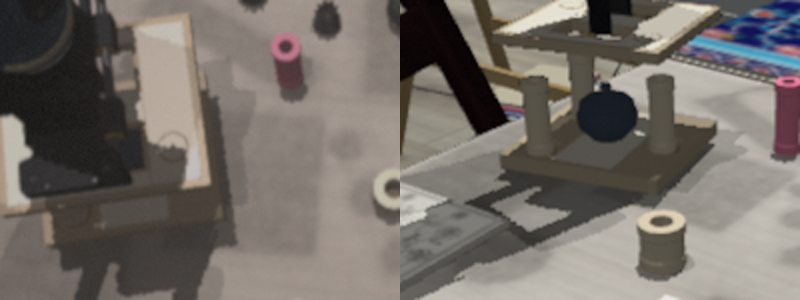

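Both views show all three props upright, with the batt held level above them and clear of the pot. I'll correct xy, go down to a few mm above the props and settle.

move_arm --pt "0.012 -0.004 0.03 0 0 0 0.25" --pt "0.024 -0.007 0.06 0 0 0 0.25" --pt "0.024 -0.007 0.09 0 0 0 0.25" --pt "0.024 -0.007 0.11 0 0 0 0.25" --pt "0.024 -0.007 0.122 0 0 0 0.25" --pt "0.024 -0.007 0.122 0 0 0 0.25" --pt "0.024 -0.007 0.122 0 0 0 0.25" --pt "0.024 -0.007 0.122 0 0 0 0.25" --pt "0.024 -0.007 0.122 0 0 0 0.25"

```text
time_s: 26.05
position: [0.5672, -0.01, 0.1122]
tcp_rot: [[-0.241, 0.971, -0.0], [0.971, 0.241, -0.001], [-0.001, -0.001, -1.0]]
force: [0.1, -0.3, -5.8]
opening: 0.381
grasp_force: 30.0
```

```bash
python3 -c "
from h import *
st();goto(.5675,-.0102,.1048,14)
"
```

```text
26.05 [ 0.5672 -0.01    0.1122] yang 13.92 tilt [-0.0004 -0.0006] F [ 0.1 -0.3 -5.8] op 33.2 g 30.0 j [-12.  35.  96.  -0.  48. -26.]
inc [-0.0008  0.0007  0.0247] [-0.0002  0.0002 -0.0004]
```

move_arm --pt "0 0 0.008 0 0 0 0.25" --pt "0 0 0.015 0 0 0 0.25" --pt "0 0 0.02 0 0 0 0.25" --pt "0 0 0.024 0 0 0 0.25" --pt "0 0 0.025 0 0 0 0.25" --pt "0 0 0.025 0 0 0 0.25" --pt "0 0 0.025 0 0 0 0.25"

```text
time_s: 26.63
position: [0.5667, -0.0098, 0.1048]
tcp_rot: [[-0.241, 0.971, -0.001], [0.971, 0.241, -0.0], [-0.0, -0.001, -1.0]]
force: [-1.5, 0.4, 0.5]
opening: 0.384
grasp_force: 30.0
```

```bash
python3 -c "
from h import *
st()
c=snap('scene');b=cv2.resize(c['image'][130:240,110:260],(800,587),interpolation=cv2.INTER_CUBIC)
cv2.imwrite('pics/s6.png',b)
"
```

```text
26.63 [ 0.5667 -0.0098  0.1048] yang 13.93 tilt [-0.0013 -0.0004] F [-1.5  0.4  0.5] op 33.4 g 30.0 j [-12.  36.  97.  -0.  47. -26.]
```

View pics/s6.png

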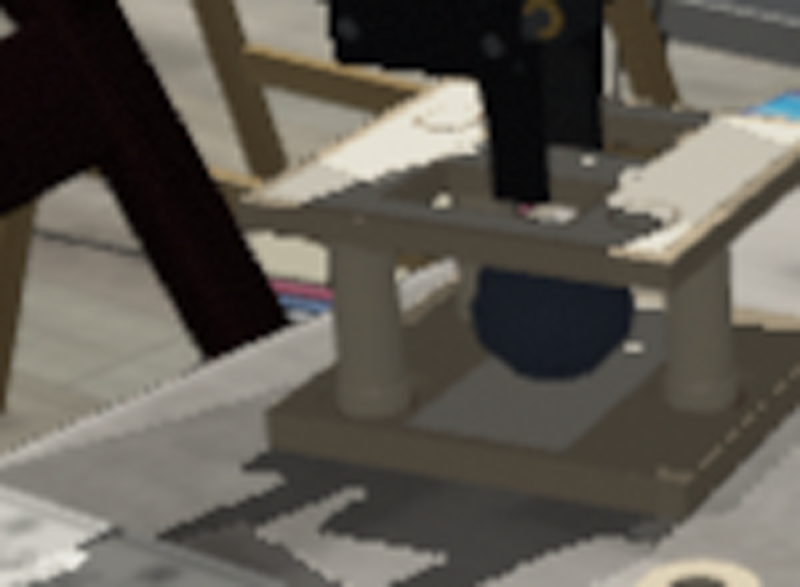

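The batt is seated on the props and its weight has come off the wrist. I'll release, lift and move away.

move_arm --pt "0 0 0 0 0 0 0.6" --pt "0 0 0 0 0 0 0.6" --pt "0 0 0 0 0 0 0.6" --pt "0 0 0 0 0 0 0.6" --pt "0 0 0 0 0 0 0.6" --pt "0 0 -0.03 0 0 0 0.6" --pt "0 0 -0.08 0 0 0 0.6" --pt "0 0 -0.15 0 0 0 0.6" --pt "0 0 -0.25 0 0 0 0.6" --pt "0 0 -0.35 0 0 0 0.6"

```text
time_s: 27.52
position: [0.5663, -0.0097, 0.2104]
tcp_rot: [[-0.241, 0.971, -0.003], [0.971, 0.241, 0.0], [0.001, -0.003, -1.0]]
force: [0.6, -0.3, -0.4]
opening: 0.603
grasp_force: 0.0
```

move_arm --pt "-0.1 0 -0.05 0 0 0 0.6" --pt "-0.2 0 -0.05 0 0 0 0.6" --pt "-0.3 0 -0.05 0 0 0 0.6" --pt "-0.42 0 -0.05 0 0 0 0.6" --pt "-0.54 0 -0.05 0 0 0 0.6" --pt "-0.66 0 -0.05 0 0 0 0.6" --pt "-0.78 0 -0.05 0 0 0 0.6" --pt "-0.9 0 -0.05 0 0 0 0.6" --pt "-0.95 0 -0.05 0 0 0 0.6" --pt "-0.95 0 -0.05 0 0 0 0.6"

```text
time_s: 28.35
position: [0.636, -0.2912, 0.2247]
tcp_rot: [[-0.237, 0.972, 0.001], [0.972, 0.237, -0.003], [-0.003, -0.0, -1.0]]
force: [0.1, -0.3, -0.3]
opening: 0.598
grasp_force: 0.0
```

```bash
python3 -c "
from h import *
st()
t=snap('top');c=snap('scene')
a=cv2.resize(t['image'][100:250,110:310],(800,600),interpolation=cv2.INTER_CUBIC)
b=cv2.resize(c['image'][130:280,110:310],(800,600),interpolation=cv2.INTER_CUBIC)
cv2.imwrite('pics/m7.png',cv2.resize(np.hstack([a,b]),(800,300)))
"
```

```text
28.35 [ 0.636  -0.2912  0.2247] yang 13.69 tilt [ 0.0005 -0.0031] F [ 0.1 -0.3 -0.3] op 52.0 g 0.0 j [-34.  37.  71.  -0.  72. -47.]
```

View pics/m7.png

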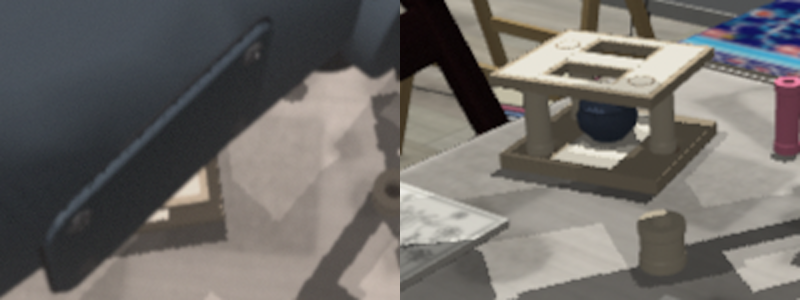

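The scene view shows the deck complete and level. I'll check its alignment numerically before handing in.

```bash
python3 -c "
from h import *
c=snap('scene')
t=np.array([.567,-.0109]);a=np.radians(-76);R=np.array([[np.cos(a),-np.sin(a)],[np.sin(a),np.cos(a)]])
for z in (.103,.016):
  for p in [(-.09,-.08),(.09,-.08),(.09,.08),(-.09,.08)]: print(z,np.round(pix(c,[*(t+R@p),z]),1))
"
```

```text
0.103 [154.1 167.2]
0.103 [235.7 178.9]
0.103 [267.3 153.1]
0.103 [194.  144.1]
0.016 [158.9 206.6]
0.016 [237.5 220. ]
0.016 [267.8 190.1]
0.016 [196.8 179.6]
```

```bash
python3 -c "
from h import *
print(workorder.hand_in())"
```

```text
the job is handed in; nothing more can be done
None
```

The deck is built and handed in: the three tall props stand in the pockets, and the slotted batt lies flat and square on top of them. In the camera views the pot, the short props and the pink look-alike were left where they stood; the judge returned no verdict.

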